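# Fill the bead dispenser and hold its gate open

### The arm

A 7-joint arm with a two-finger parallel gripper is mounted at the origin on the work surface. World frame = base frame: x ahead of the robot, y to its left, z up, the work surface at z = 0. Lengths are in mm, angles in rad, forces in N, time in s.
With the tool pointing down it reaches from about 400 to 875 mm from the base axis. Payload 4.4 kg.
Tool frame: the origin (TCP) lies midway between the tips of the shut fingers; the grasp point (between the pads) lies ctrl.grip_depth behind it (ctrl.grip_depth is the distance from the TCP to the grasp point, in mm); z points along the fingers, y is the line along which they close (so a half turn about z gives the same grasp; the last joint's range is limited). The gripper opens to 85 mm and grips with 20 to 120 N. Pads are 22 mm wide; open, the fingers measure 114 mm over their backs; the gripper's body (76 mm by 85 mm) begins 54 mm behind the grasp point. The pads swing forward as they close: fully open they stand 13 mm farther back than shut.
Start: joints at [1.203, 0.628, 0.038, 1.517, -0.027, 0.996, -0.02], TCP at [193.233, -620.628, 231.313] pointing down, gripper open.
Joint ranges: [-3.06, 3.06], [-0.37, 2.12], [-1.25, 1.32], [0.18, 2.47], [-1.1, 4.24], [0.23, 1.98], [-2.94, 2.94]. Speed limits (rad/s): [2.57, 2.57, 3.14, 3.14, 3.14, 3.14, 3.14].

### API

Orientations are given as [roll, pitch, yaw] about the fixed x, y, z axes, in that order (R = Rz(yaw) Ry(pitch) Rx(roll)).
In Python, from cell import ctrl gives the robot as it stands.
- The arm moves only by the tool carry_out, never from a script. Its argument "deltas" is one flat list of numbers, 7 for each row, row after row: the turn, a rotation vector about the tool's x, y, z in degrees, then the shift along the tool's x, y, z in m, then the closure, from -1 (fully open) to 1 (shut). In form: [wx, wy, wz, dx, dy, dz, claw, wx, wy, wz, dx, dy, dz, claw, ...]. A call has 1 to 12 rows; each row shifts and turns the commanded pose from where the row before left it, along the tool's axes as they then stand; what a row does not reach is not made up. A row lasts 1/8 s, in which the tool goes at most 62.5 mm and 10.7 degrees, less where a joint would pass 70% of its speed; a pose out of reach is approached as far as the arm can. A call with a gripper value outside its range is refused whole. The fingers move at their own pace and stop on an object; the grip force is fixed at half the most. Time passes only in rows, so rows that do not move let the fingers close. It gives the time, the measured TCP pose, the force, the opening and the grip force at its end, in the units of the state.
- ctrl.read_state(): the state, without advancing time (a new reading comes with each control period).
- ctrl.get_image(name): name is "side" or "top"; returns the picture (480x640x3 uint8, red, green, blue); there is no depth.
- ctrl.calibration(name): a dict with "mtx" (3x3 intrinsics, pixels), "distortion" ([k1, k2, p1, p2, k3] as OpenCV has them; the pictures are not rectified), "R" (3x3) and "t" (3): a world point X has camera coordinates R X + t. Camera axes: x right, y down, z forward; pixel columns grow to the right and rows downward; lengths in mm; the calibration is good to about 2 mm. A picture is of the moment at which its call begins. calibration takes no time and is no camera call.
- ctrl.finish_job(): hands the job in; it is judged then, once.
The state is a dict: "clock": time; "qpos": joint angles; "qd": joint speeds; "tau": joint torques, N m; "eef_pos": TCP position; "tool_rot": TCP orientation; "force": force on the tool from outside, world axes, zero at the start; "torque": the same for the moment, N m; "width": finger opening in mm; "gripper_force": force on a finger pad.
Only numpy, scipy, OpenCV 4.12 (cv2) and the standard library are available. Lean on these libraries where they do the work, as an engineer would, in place of code of your own. Each camera call takes 0.05 s, during which the arm holds its last target. There are 200 camera calls.

### The job

With the scoop, not your fingers, scoop at least three of the four beads out of the white tray and tip them into the funnel of the dispenser while its gate is shut; then stand the scoop upright on the bench again and let go of it. Next take the dispenser's spring-loaded gate by its handle post and pull it out until the post is in line with the two pips on the rails, so that at least three beads run down into the catch tray, and finish while still gripping the handle and holding the gate at that mark. Leave the other things on the bench where they are.

Things in the scene. Friction and masses are not known exactly. Their poses are not given: they have to be found in the camera images.
- scoop: Aluminium bead scoop standing on its flat bottom, 0.08 to 0.16 kg; origin on the underside. Floor plate 1.6 mm thick, 54 mm wide in y, from the open lip at x=-45 to the back wall at x=+15..18 mm (28 mm high); side walls 22 mm high from x=-35 mm back. Its mouth faces its own -x. Behind the back wall stands an upright handle.
- scoop_handle (a point): Point to grip on the scoop's upright dark wooden handle, scoop x=+27, y=0, z=65 mm. The handle is 22 mm in x by 16 mm in y and runs from z=34 to z=90 mm (below it a metal stem 12 mm wide in y, 18 mm in x).
- tray: Fixed white bead tray, 172 (x) x 78 (y) x 28 mm high outside, walls 6 mm, floor 6 mm above the bench; origin under its centre at bench height. The beads start in the half towards its own -x end (tray x -75 to -20, y -26 to 26 mm); the other half is free and takes the scoop turned the same way as the tray (6 mm free on each side).
- dispenser: Fixed bead dispenser, origin under the funnel's centre at bench height. Clear box 110 x 110 mm, rim at z=155 mm, holding a funnel with a mouth about 100 x 100 mm centred on x=y=0, closed at the bottom (z=93 mm) by the sliding gate. On its -x side two rails at y=+-38 mm, top at z=88 mm, reach to x=-215 mm; the gate's handle post travels between them.
- funnel (a point): Point in the middle of the funnel's throat, dispenser x=y=0, z=105 mm; beads tipped in come to lie around it on the shut gate.
- catch (a point): Middle of the floor (z=5 mm) of the dispenser's open catch tray on its +x side, dispenser x=100, y=0 mm; inside x 60 to 140, y -35 to 35 mm, walls 30 mm high. A ramp leads what falls through the gate into it.
- gate (a joint): Travel of the spring-return gate, m: 0 = shut, grows as it is pulled out along the dispenser's own -x, stop at 0.085. Spring: 3 N when shut plus 100 N per m of travel, plus 0.4 N friction. The funnel is fully open from 0.045 on. Travel at the mark differs from run to run, 0.048 to 0.070.
- gate_handle (a point): Point on the axis of the gate's upright dark wooden handle post, 135 mm above the bench, 16 mm below the post's top. The post is 16 x 16 mm, square with the dispenser's axes, free from z=95 to z=151 mm; with the gate shut it stands at dispenser x=-115, y=0 mm.
- mark: The mark: a pair of fixed dark steel pips clipped on the two rails at y=+-38 mm, each 6 mm in x by 10 mm in y, top at z=102 mm. Origin midway between them at rail-top height (z=88 mm), axes as the dispenser's. The gate is at the mark when the handle post's axis is in line with the pips (same x in the dispenser's axes).
- bead0: Round polished brass bead that rolls easily, a ball of 16 mm diameter, 12 g; origin at its centre.
- bead1: Round polished brass bead that rolls easily, a ball of 16 mm diameter, 12 g; origin at its centre.
- bead2: Round polished brass bead that rolls easily, a ball of 16 mm diameter, 12 g; origin at its centre.
- bead3: Round polished brass bead that rolls easily, a ball of 16 mm diameter, 12 g; origin at its centre.
- jar: Bystander: glass jar with steel lid, 52 mm diameter, 60 mm tall; origin on its underside, in the middle.
- pliers: Bystander: pliers lying flat, about 140 mm long, 13 mm high; origin on its underside, in the middle.
- ring_box: Bystander: small square cardboard ring box, 52 x 52 x 40 mm; origin on its underside, in the middle.
- bangle: Bystander: copper bangle lying flat, 68 mm outside diameter, 10 mm high; origin on its underside, in the middle.
- charger: Bystander: white charger block, 55 x 50 x 28 mm; origin on its underside, in the middle.
- handpiece: Bystander: rotary hand tool lying on its side, about 165 mm long, 34 mm thick, origin under its thick end.
- pendant: Bystander: white disc pendant, 36 mm diameter, 8 mm thick; origin on its underside, in the middle.
Things that resemble listed ones, but are neither listed nor needed, are in the scene too. Of the things shaped like the scoop, the aluminium one is meant.

How it is judged (in metres and radians):
On the way, in this order (a step that is already met when the one before it is completed fails the run):
1. at least three beads lie in the dispenser's funnel with the gate shut ((distance between each of bead0, bead1, bead2 and funnel below 0.045 m or distance between each of bead0, bead1, bead3 and funnel below 0.045 m or distance between each of bead0, bead2, bead3 and funnel below 0.045 m or distance between each of bead1, bead2, bead3 and funnel below 0.045 m) and value of joint gate below 0.006 m), for 0.2 s.
2. the scoop stands upright again, let go of, with the gate still shut (height (world z) of scoop below 0.015 m and angle between scoop's own z axis and vertical below 0.15 rad and linear speed of scoop below 0.03 m/s and contact force between the fingers and scoop below 0.1 N and value of joint gate below 0.006 m), for 0.2 s.
At the end, for the whole second after the job is handed in: At least three beads lie in the catch tray; the scoop stands upright (within 0.15 rad) on the bench or in the tray, at rest and let go of; the gate is held still by the fingers alone (over 2 N on it) with its handle post within 6 mm of the line of the two pips ((distance between each of bead0, bead1, bead2 and catch below 0.055 m or distance between each of bead0, bead1, bead3 and catch below 0.055 m or distance between each of bead0, bead2, bead3 and catch below 0.055 m or distance between each of bead1, bead2, bead3 and catch below 0.055 m) and height (world z) of scoop below 0.015 m and angle between scoop's own z axis and vertical below 0.15 rad and linear speed of scoop below 0.03 m/s and contact force between the fingers and scoop below 0.1 N and x of gate_handle in the frame of mark between -0.006 and 0.006 m and contact force between the fingers and gate above 2 N and contact force between scoop and gate below 0.1 N and velocity of joint gate between -0.01 and 0.01 m/s); the arm keeps its last pose, push and grip.
It fails at once if a bystander is moved over 30 mm (distance of any of jar, pliers, ring_box, bangle, charger, handpiece, pendant from where it was at the start of the episode above 0.03 m).
It fails at once if a finger handles a bead (over 0.5 N) (contact force between the fingers and bead0 above 0.5 N or contact force between the fingers and bead1 above 0.5 N or contact force between the fingers and bead2 above 0.5 N or contact force between the fingers and bead3 above 0.5 N).
It also fails if it takes over 67 s, if anything falls off the work surface, if the arm or the gripper's body presses on something with over 40 N, if the wrist force passes 120 N, or if a joint passes its speed limit or range.

## Working session

There is one attempt and no reset: what is moved stays moved. The work goes in short steps, Python scripts to look and compute and a tool call to move; the robot and the scene stay as the last step left them, time stands still between calls to the robot, and variables do not carry over. Pictures are saved under pics/ and viewed, at most 10 in all, crops included, and the job is handed in when it is done.

Besides the shell and the picture viewer there is one more tool, called after "Emit:" as a command line: name --argument value ..., lists and objects as JSON in quotes. carry_out: Moves the arm, as the interface text tells. Its arguments: {"type":"object","properties":{"deltas":{"type":"array"}},"required":["deltas"]}

```bash
mkdir -p pics; ls
python3 - <<'E'
from cell import ctrl
import cv2
for n in("side","top"):
    im=ctrl.get_image(n); cv2.imwrite(f"pics/{n}0.png",im[:,:,::-1])
    c=ctrl.calibration(n); print(n,c)
print(ctrl.read_state(),ctrl.grip_depth)
E
```

```text
pics
side {'mtx': array([[562.61031751,   0.        , 323.42558715],
       [  0.        , 562.61031751, 242.21170811],
       [  0.        ,   0.        ,   1.        ]]), 'distortion': array([0.06191623, 0.        , 0.        , 0.        , 0.        ]), 'R': array([[ 0.99547852, -0.09434922, -0.01098865],
       [-0.07607531, -0.72265617, -0.68700845],
       [ 0.0568777 ,  0.68473811, -0.72656634]]), 't': array([-579.11745552,   83.765667  , 1542.98987701])}
top {'mtx': array([[459.60734919,   0.        , 321.86697845],
       [  0.        , 459.60734919, 239.12731911],
       [  0.        ,   0.        ,   1.        ]]), 'distortion': array([-0.11607567,  0.        ,  0.        ,  0.        ,  0.        ]), 'R': array([[ 0.02745286, -0.99948249, -0.01676604],
       [-0.99574769, -0.02586711, -0.08841626],
       [ 0.08793682,  0.01912203, -0.9959425 ]]), 't': array([ -50.68029816,  573.23752906, 1274.03509556])}
{'clock': 0.1, 'qpos': array([ 1.20317581,  0.62927153,  0.03844421,  1.51824564, -0.02699579,
        0.99630673, -0.02000877]), 'qd': array([-1.23805502e-04, -3.94041172e-03,  1.01691633e-04, -1.10956803e-03,
       -5.94400649e-04,  3.93338248e-04,  4.06259871e-05]), 'tau': array([ 3.34026263e-03, -5.64522886e+01,  1.23050652e+00, -1.93967754e+01,
        1.12221652e-02,  5.52388025e-03, -1.21619749e-05]), 'eef_pos': array([ 193.08287482, -620.08184015,  230.47659541]), 'tool_rot': array([-3.13987947e+00,  2.10380328e-05,  3.01815008e-01]), 'force': array([-0.25294321,  0.83218546, -0.65669013]), 'torque': array([-0.02878565, -0.03090193,  0.00312766]), 'gripper_force': 0.0, 'width': 85.69978011311902} 18.700000000000003
```

View pics/top0.png

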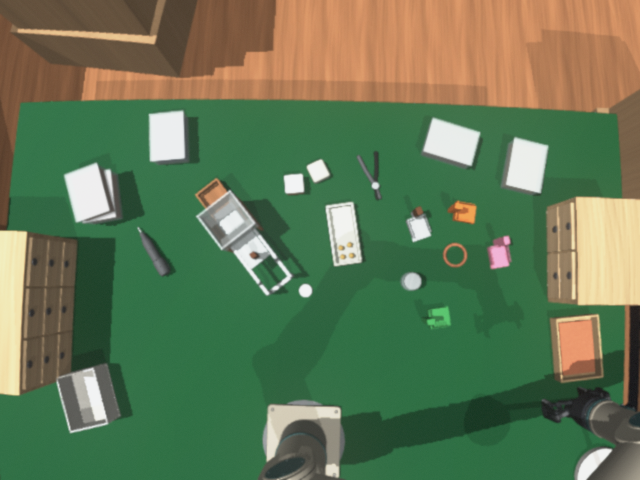

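View pics/side0.png

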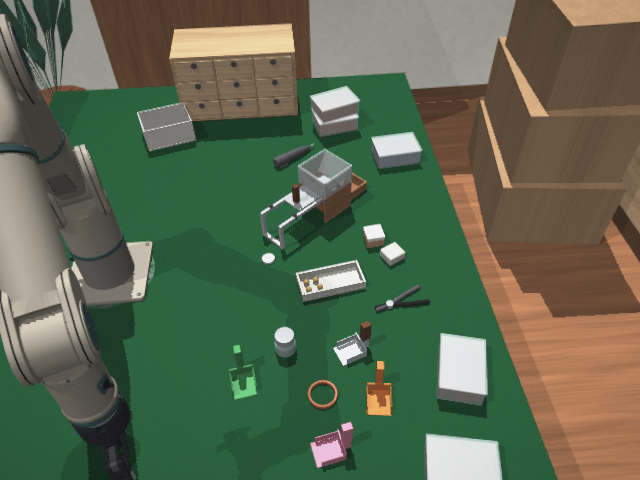

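Top view: aluminium scoop near (419,228) with its handle at (419,213); tray at (343,234) with beads at its lower end; dispenser at (228,218), post (254,256), rails toward (282,280), catch tray (212,193). Side view: scoop (351,347), handle (366,333), tray (330,281), dispenser (325,180), post (296,194). Next, enlarged crops.

Run:
```python
import cv2,numpy as np
t=cv2.imread("pics/top0.png");s=cv2.imread("pics/side0.png")
def c(im,x,y,w,h,W,H):return cv2.resize(im[y:y+h,x:x+w],(W,H),interpolation=cv2.INTER_CUBIC)
# scale 4 each: 100x75 -> 400x300
A=np.hstack([c(t,195,175,100,75+50,400,500)[:300],c(t,215,225,100,75,400,300)])
B=np.hstack([c(s,255,165,100,75,400,300),c(s,325,310,60,45,400,300)])
cv2.imwrite("pics/m1.png",np.vstack([A,B]))
A=np.hstack([c(t,310,195,80,60,400,300),c(t,400,200,40,40,300,300)])
B=np.hstack([c(s,290,250,80,60,400,300),c(t,395,195,50,50,300,300)])
cv2.imwrite("pics/m2.png",np.vstack([A,B]))
```

```text
(no output)
```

View pics/m1.png

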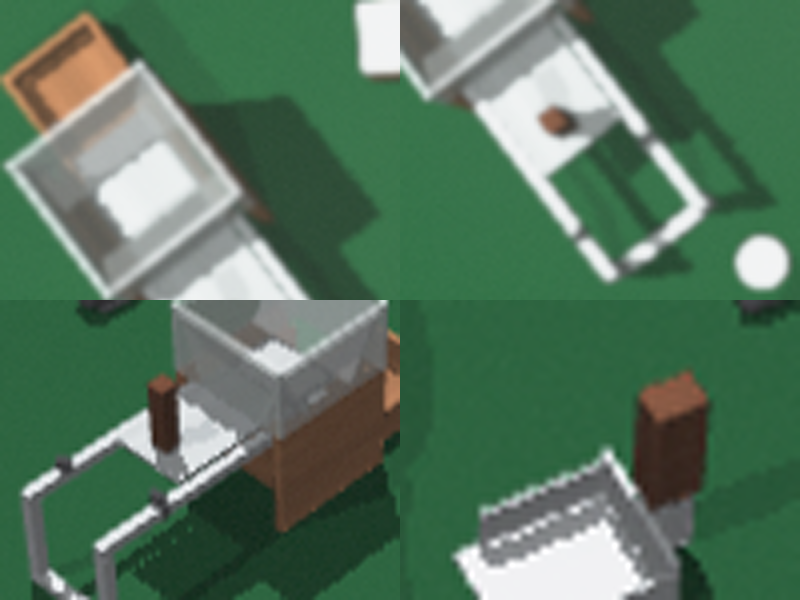

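View pics/m2.png

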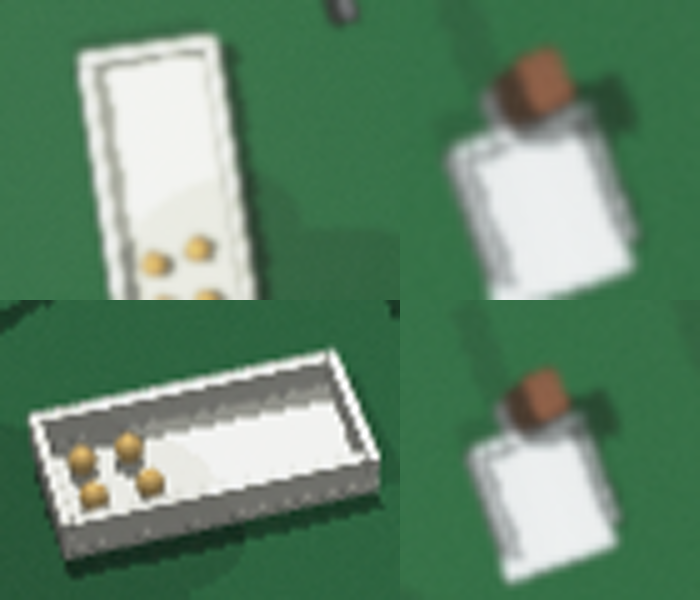

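Mosaics: pips at top-view (276.8,259.5), (260,283.8), side (271.3,206.3), (295,216.3); post top, scoop handle top, tray and funnel rim corners are readable. Triangulating.

```bash
cat > h.py <<'E'
import cv2,numpy as np
from cell import ctrl
C={n:ctrl.calibration(n) for n in("side","top")}
def ray(n,p):
    c=C[n];u=cv2.undistortPoints(np.array([[p]],float),c["mtx"],c["distortion"])[0,0]
    R=np.array(c["R"]);o=-R.T@np.array(c["t"]);d=R.T@np.array([u[0],u[1],1]);return o,d/np.linalg.norm(d)
def plane(n,p,z):
    o,d=ray(n,p);return o+d*(z-o[2])/d[2]
def tri(pt,ps):
    A=[];b=[]
    for n,p in(("top",pt),("side",ps)):
        o,d=ray(n,p);M=np.eye(3)-np.outer(d,d);A.append(M);b.append(M@o)
    X=np.linalg.lstsq(np.vstack(A),np.hstack(b),rcond=None)[0]
    return X,[np.linalg.norm(a@X-c) for a,c in zip(A,b)]
def proj(n,X):
    c=C[n];return cv2.projectPoints(np.array(X,float).reshape(-1,3),cv2.Rodrigues(np.array(c["R"]))[0],np.array(c["t"]),c["mtx"],c["distortion"])[0].reshape(-1,2)
E
python3 - <<'E'
from h import *
np.set_printoptions(precision=1,suppress=True)
for k,a,b in [("pipR",(276.75,259.5),(295,216.25)),("pipL",(260,283.75),(271.25,206.25)),
 ("handletop",(420,210.9),(366,324.5)),("trayFL",(326,205),(356.6,260)),("trayFR",(353.4,202),(365.6,282)),
 ("posttop",(253.5,254.8),(295.75,185.75)),("rimnear",(255,222.5),(325,183.75))]:
    print(k,*tri(a,b))
print("pips z100",plane("top",(276.75,259.5),100),plane("top",(260,283.75),100),plane("side",(295,216.25),100),plane("side",(271.25,206.25),100))
for p in[(197,216.25),(230,192),(255,222.5),(222,248.25)]:print("rim155",plane("top",p,155))
for p in[(413,242.2),(431.2,235.8)]:print("lip",plane("top",p,1))
t=cv2.imread("pics/top0.png");s=cv2.imread("pics/side0.png")
def comp(im,lo,hi,box):
    x,y,w,h=box;m=cv2.inRange(cv2.cvtColor(im[y:y+h,x:x+w],cv2.COLOR_BGR2HSV),lo,hi)
    n,l,st,ce=cv2.connectedComponentsWithStats(m)
    return [(st[i,4],ce[i]+[x,y],l==i) for i in range(1,n) if st[i,4]>4]
print("beads")
for n,im,box,z in(("top",t,(322,235,45,35),14),("side",s,(292,262,40,40),14)):
    for a,c,_ in comp(im,(12,90,80),(30,255,255),box):print(n,a,c,plane(n,c,z))
print("tray non-green, minAreaRect")
x,y,w,h=315,195,60,80
m=cv2.inRange(cv2.cvtColor(t[y:y+h,x:x+w],cv2.COLOR_BGR2HSV),(0,0,120),(180,70,255))
cn=max(cv2.findContours(m,0,1)[0],key=cv2.contourArea)
b=cv2.boxPoints(cv2.minAreaRect(cn))+[x,y];P=np.array([plane("top",p,28) for p in b]);print(b,P)
print("hand brown top")
for n,im,box,z in(("top",t,(405,200,30,20),90),("side",s,(355,315,25,35),62),("top",t,(240,240,30,30),151),("side",s,(285,178,20,40),123)):
    for a,c,_ in comp(im,(0,70,30),(15,255,255),box):print(n,a,c,plane(n,c,z))
E
```

```text
pipR [511.   83.7  82.7] [np.float64(0.0031800973317122976), np.float64(0.0031800973322368867)]
pipL [445.5 126.   87.8] [np.float64(1.0421809336284262), np.float64(1.0421809336283558)]
handletop [ 653.2 -300.5   86.9] [np.float64(0.540320246330782), np.float64(0.5403202463313491)]
trayFL [670.4 -44.5  24.5] [np.float64(1.8441805117160601), np.float64(1.8441805117156402)]
trayFR [ 682.5 -122.3   22.8] [np.float64(0.6414390682642472), np.float64(0.641439068264429)]
posttop [519.  136.3 148.4] [np.float64(0.36977931718437385), np.float64(0.3697793171839209)]
rimnear [601.3 135.7 148.9] [np.float64(0.6676782374133472), np.float64(0.6676782374144035)]
pips z100 [510.3  81.7 100. ] [444.6 124.1 100. ] [510.7  65.7 100. ] [447.1 112.8 100. ]
rim155 [613.9 287.  155. ]
rim155 [679.2 203.4 155. ]
rim155 [601.2 134.7 155. ]
rim155 [532.8 217.3 155. ]
lip [ 574.4 -297.6    1. ]
lip [ 594.3 -350.3    1. ]
beads
top 14 [349.3 244.5] [ 562.  -113.6   14. ]
top 12 [340.5 247.5] [552.8 -88.8  14. ]
top 11 [351.2 255.2] [ 531.8 -119.6   14. ]
top 13 [342.4 256.4] [527.7 -94.7  14. ]
side 22 [315.3 279. ] [551.4 -91.1  14. ]
side 23 [305.8 281.6] [525.5 -97.6  14. ]
side 18 [319.5 286. ] [ 560.5 -116.3   14. ]
side 20 [308.1 288.3] [ 530.  -120.9   14. ]
tray non-green, minAreaRect
[[323.9 204.3]
 [353.2 200.1]
 [362.1 262.6]
 [332.8 266.7]] [[ 673.5  -38.5   28. ]
 [ 687.7 -121.3   28. ]
 [ 511.1 -150.    28. ]
 [ 497.2  -68.3   28. ]]
hand brown top
top 57 [417.7 211.5] [ 650.5 -293.7   90. ]
side 170 [365.1 330.6] [ 652.8 -300.2   62. ]
top 29 [253.3 254.8] [518.5 136.5 151. ]
side 109 [295.5 192.2] [517.7 138.5 123. ]
```

Run:
```python
from h import *
t=cv2.imread("pics/top0.png");s=cv2.imread("pics/side0.png")
def c(im,x,y,w,h,W,H,i):return cv2.resize(im[y:y+h,x:x+w],(W,H),interpolation=i)
a=c(t,245,240,50,60,400,480,cv2.INTER_NEAREST);b=c(s,255,180,50,60,400,480,cv2.INTER_NEAREST)
cv2.imwrite("pics/m3.png",np.hstack([a,b]))
```

```text
(no output)
```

View pics/m3.png

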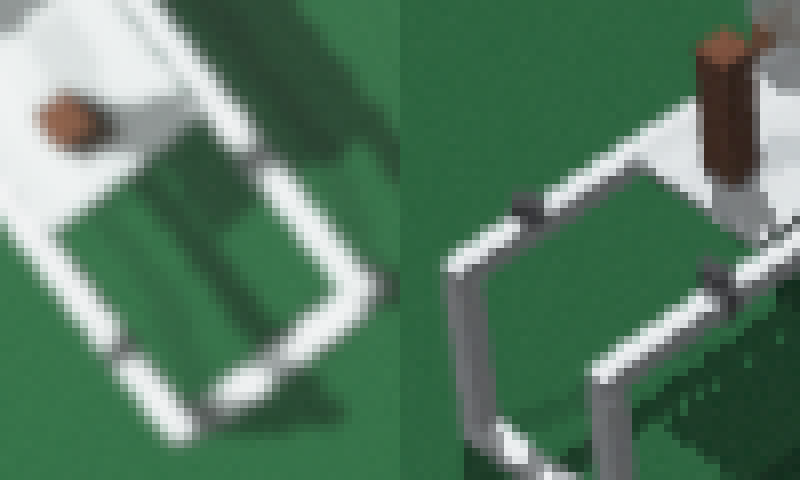

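Zoom: pips at top (260.6,283.5) and (277.8,259.8); side (270.9,206.3) and (294.8,215.6); they look staggered, so I check them against rail ends and gate plate edge.

Run:
```python
from h import *
np.set_printoptions(precision=1,suppress=True)
a=np.radians(40);O=np.array([606.8,210.6])
M=np.array([[np.cos(a),np.sin(a)],[-np.sin(a),np.cos(a)]])
D=lambda X:np.r_[M@(X[:2]-O),X[2]]
def T(q):return (245+q[0]/8,240+q[1]/8)
def S(q):return (255+(q[0]-400)/8,180+q[1]/8)
for k,q,z in[("pipL",(125,348),97),("pipR",(262,158),97),("endL",(178,432),88),("endR",(365,285),88),("plL",(58,230),90),("plR",(200,125),90)]:print("top",k,D(plane("top",T(q),z)))
for k,q,z in[("pipL",(527,210),95),("pipR",(718,285),95),("endL",(447,265),88),("endR",(597,375),88),("plL",(635,165),90),("plR",(765,240),90)]:print("side",k,D(plane("side",S(q),z)))
E=lambda x,y,z:np.r_[O+M.T@[x,y],z]
for n in("top","side"):
  for x in(-156,-168,-180,-215):print(n,x,proj(n,[E(x,38,88),E(x,38,102),E(x,-38,88),E(x,-38,102)]).ravel())
```

```text
top pipL [-180.1   36.6   97. ]
top pipR [-158.7  -38.2   97. ]
top endL [-212.4   41.    88. ]
top endR [-212.7  -38.5   88. ]
top plL [-134.3   31.    90. ]
top plR [-136.2  -28.2   90. ]
side pipL [-182.6   32.8   95. ]
side pipR [-162.1  -43.    95. ]
side endL [-216.1   37.9   88. ]
side endR [-216.4  -39.9   88. ]
side plL [-136.9   26.9   90. ]
side plR [-131.7  -34.4   90. ]
top -156 [255.3 276.7 254.4 276.7 277.5 259.2 276.9 258.9]
top -168 [258.  280.3 257.2 280.3 280.2 262.7 279.6 262.5]
top -180 [260.7 283.8 259.9 283.8 282.9 266.2 282.4 266. ]
top -215 [268.7 294.1 268.  294.2 291.  276.4 290.5 276.4]
side -156 [276.8 202.6 276.5 198.9 295.2 215.5 295.  211.8]
side -168 [273.7 204.7 273.3 201.  292.1 217.6 291.8 214. ]
side -180 [270.5 206.7 270.1 203.1 288.9 219.8 288.6 216.2]
side -215 [261.2 212.9 260.7 209.2 279.5 226.3 279.2 222.6]
```

```bash
cat >> h.py <<'E'
from scipy.spatial.transform import Rotation as Ro, Slerp
def tool(yaw,lipup=0):  # tool down, x along yaw; lipup tilts scoop's mouth up (deg)
    return Ro.from_euler("z",yaw,degrees=True)*Ro.from_euler("x",180,degrees=True)*Ro.from_euler("y",-lipup,degrees=True)
def go(p,R,n,p0=None,R0=None):
    "n equal rows: turn (deg) and shift (m) in tool axes"
    s=ctrl.read_state()
    p0=np.array(s["eef_pos"] if p0 is None else p0);R0=Ro.from_euler("xyz",s["tool_rot"]) if R0 is None else R0
    w=(R0.inv()*R).as_rotvec();st=(np.array(p)-p0)/n
    for i in range(n):
        Rc=R0*Ro.from_rotvec(w*i/n);d=Rc.inv().apply(st)
        print(np.round(np.degrees(w/n),2),np.round(d/1000,4))
E
python3 - <<'E'
from h import *
np.set_printoptions(precision=1,suppress=True)
for n,ps in(("top",[(326,205),(353.4,202)]),("side",[(296,272.6),(356.6,260),(365.6,282),(303.2,295)])):
    for p in ps:print(n,p,plane(n,p,28))
# model check: predicted corners
for c,y in(((592.4,-94.5),9.5),((592,-96),9.3),((591.6,-97.2),9)):
    Q=np.array([np.r_[Ro.from_euler("z",y,degrees=True).apply([a,b,0])[:2]+c,28] for a,b in((86,39),(86,-39),(-86,-39),(-86,39))])
    print(c,proj("top",Q).ravel(),proj("side",Q).ravel())
np.set_printoptions(precision=4,suppress=True)
go((652.8,-299.5,150),tool(19.8),12)
E
```

```text
top (326, 205) [671.7 -44.5  28. ]
top (353.4, 202) [ 682.3 -122.1   28. ]
side (296, 272.6) [501.5 -75.5  28. ]
side (356.6, 260) [668.  -47.9  28. ]
side (365.6, 282) [ 681.  -126.6   28. ]
side (303.2, 295) [ 515.3 -152.8   28. ]
(592.4, -94.5) [325.1 205.3 352.3 201.5 361.1 261.5 333.6 265.3] [357.3 258.3 366.2 279.6 302.5 293.3 295.7 271.1]
(592, -96) [325.7 205.4 352.9 201.7 361.5 261.7 334.  265.5] [357.3 258.8 366.1 280.2 302.3 293.7 295.7 271.4]
(591.6, -97.2) [326.3 205.4 353.5 201.9 361.8 261.9 334.2 265.6] [357.4 259.2 366.  280.7 302.1 294.  295.6 271.7]
[-0.01 -0.   -0.21] [ 0.0445 -0.0141  0.0067]
[-0.01 -0.   -0.21] [ 0.0446 -0.0139  0.0067]
[-0.01 -0.   -0.21] [ 0.0446 -0.0138  0.0067]
[-0.01 -0.   -0.21] [ 0.0447 -0.0136  0.0067]
[-0.01 -0.   -0.21] [ 0.0447 -0.0135  0.0067]
[-0.01 -0.   -0.21] [ 0.0448 -0.0133  0.0067]
[-0.01 -0.   -0.21] [ 0.0448 -0.0131  0.0067]
[-0.01 -0.   -0.21] [ 0.0449 -0.013   0.0067]
[-0.01 -0.   -0.21] [ 0.0449 -0.0128  0.0067]
[-0.01 -0.   -0.21] [ 0.045  -0.0126  0.0067]
[-0.01 -0.   -0.21] [ 0.045  -0.0125  0.0067]
[-0.01 -0.   -0.21] [ 0.045  -0.0123  0.0067]
```

Emit:
carry_out --deltas '[0,0,-0.21,0.0445,-0.014,0,-1,0,0,-0.21,0.0446,-0.0139,0,-1,0,0,-0.21,0.0446,-0.0138,0,-1,0,0,-0.21,0.0447,-0.0136,0.004,-1,0,0,-0.21,0.0447,-0.0135,0.008,-1,0,0,-0.21,0.0448,-0.0133,0.008,-1,0,0,-0.21,0.0448,-0.0131,0.01,-1,0,0,-0.21,0.0449,-0.013,0.01,-1,0,0,-0.21,0.0449,-0.0128,0.01,-1,0,0,-0.21,0.045,-0.0126,0.01,-1,0,0,-0.21,0.045,-0.0125,0.01,-1,0,0,-0.21,0.045,-0.0123,0.01,-1]'

```text
clock: 1.6
eef_pos: [653.8, -299.2, 150.4]
tool_rot: [-3.141, 0.001, 0.346]
force: [-0.1, -0.5, 0.7]
width: 85.4
gripper_force: 0.0
```

Run:
```python
from h import *
np.set_printoptions(precision=4,suppress=True)
s=ctrl.read_state();print(s["clock"],s["eef_pos"],s["tool_rot"])
go((652.8,-299.5,46.5),tool(19.8),6)
```

```text
1.6 [ 653.8363 -299.169   150.3827] [-3.141   0.0008  0.3459]
[-0.01  0.01  0.  ] [-0.0002  0.      0.0173]
[-0.01  0.01  0.  ] [-0.0002  0.      0.0173]
[-0.01  0.01  0.  ] [-0.0002  0.      0.0173]
[-0.01  0.01  0.  ] [-0.0002 -0.      0.0173]
[-0.01  0.01  0.  ] [-0.0002 -0.      0.0173]
[-0.01  0.01  0.  ] [-0.0002 -0.      0.0173]
```

Emit:
carry_out --deltas '[0,0,0,0,0,0.02,-1,0,0,0,0,0,0.02,-1,0,0,0,0,0,0.02,-1,0,0,0,0,0,0.022,-1,0,0,0,-0.001,0,0.022,-1,0,0,0,0,0,0,0,0,0,0,0,0,0,0.4,0,0,0,0,0,0,1,0,0,0,0,0,0,1,0,0,0,0,0,0,1,0,0,0,0,0,0,1]'

```text
clock: 2.98
eef_pos: [652.8, -300.8, 48.3]
tool_rot: [3.141, -0.001, 0.346]
force: [-0.9, 0.4, 4.9]
width: 15.2
gripper_force: 60.7
```

Run:
```python
from h import *
cv2.imwrite("pics/t1.png",ctrl.get_image("top")[:,:,::-1]);cv2.imwrite("pics/s1.png",ctrl.get_image("side")[:,:,::-1])
a=cv2.imread("pics/t1.png")[170:290,340:480];b=cv2.imread("pics/s1.png")[270:390,280:420]
cv2.imwrite("pics/m4.png",np.hstack([cv2.resize(x,(400,343),interpolation=2) for x in(a,b)]))
s=ctrl.read_state();print(s["eef_pos"],s["tool_rot"],s["width"],s["gripper_force"])
```

```text
[ 652.81709257 -300.74894381   48.30474022] [ 3.14058641e+00 -1.30403902e-03  3.45923251e-01] 15.518090197596223 60.758081674575806
```

View pics/m4.png

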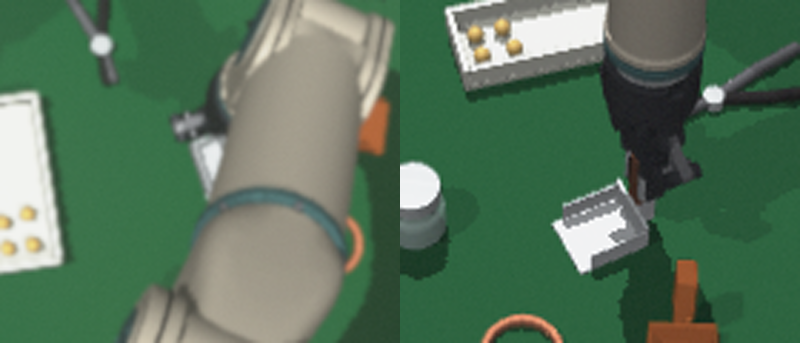

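Gripped (width 15.5 mm, handle between the pads; tray and beads undisturbed). Lift and go above the tray.

Run:
```python
from h import *
np.set_printoptions(precision=4,suppress=True)
go((655.8,-88.1,108.3),tool(9.2),9,p0=(652.8,-300.8,108.3))
```

```text
[ 0.01 -0.01  1.18] [ 0.0083 -0.0221 -0.    ]
[ 0.01 -0.01  1.18] [ 0.0079 -0.0223 -0.    ]
[ 0.01 -0.01  1.18] [ 0.0074 -0.0224 -0.    ]
[ 0.01 -0.01  1.18] [ 0.0069 -0.0226 -0.    ]
[ 0.01 -0.01  1.18] [ 0.0065 -0.0227 -0.    ]
[ 0.01 -0.01  1.18] [ 0.006  -0.0229 -0.    ]
[ 0.01 -0.01  1.18] [ 0.0055 -0.023  -0.    ]
[ 0.01 -0.01  1.18] [ 0.0051 -0.0231 -0.    ]
[ 0.01 -0.01  1.18] [ 0.0046 -0.0232 -0.    ]
```

Emit:
carry_out --deltas '[0,0,0,0,0,-0.02,1,0,0,0,0,0,-0.02,1,0,0,0,0,0,-0.02,1,0,0,1.18,0.0083,-0.0221,0,1,0,0,1.18,0.0079,-0.0223,0,1,0,0,1.18,0.0074,-0.0224,0,1,0,0,1.18,0.0069,-0.0226,0,1,0,0,1.18,0.0065,-0.0227,0,1,0,0,1.18,0.006,-0.0229,0,1,0,0,1.18,0.0055,-0.023,0,1,0,0,1.18,0.0051,-0.0231,0,1,0,0,1.18,0.0046,-0.0232,0,1]'

```text
clock: 4.58
eef_pos: [655.6, -87.1, 108.7]
tool_rot: [3.141, -0.001, 0.16]
force: [-0.4, -0.3, -0.8]
width: 15.2
gripper_force: 59.9
```

Run:
```python
from h import *
cv2.imwrite("pics/t2.png",ctrl.get_image("top")[:,:,::-1]);cv2.imwrite("pics/s2.png",ctrl.get_image("side")[:,:,::-1])
s=ctrl.read_state();P=np.array(s["eef_pos"]);print(P,s["tool_rot"],s["force"])
R=Ro.from_euler("xyz",s["tool_rot"])*Ro.from_euler("x",180,degrees=True)
O=P-R.apply([27,0,48.3]);print(O)
a=cv2.imread("pics/t2.png");b=cv2.imread("pics/s2.png")
for n,im in(("top",a),("side",b)):   # predicted scoop lip corners (red), wall-top corners, tray inner corners (blue)
    for q in[(-45,27,1.6),(-45,-27,1.6),(15,27,28),(15,-27,28)]:
        x,y=proj(n,[O+R.apply(q)])[0];print(n,q,x,y)
x0,y0,x1,y1=300,190,370,270
u=cv2.resize(a[190:270,310:403],(400,344),interpolation=2);v=cv2.resize(b[240:310,285:366],(400,344),interpolation=2)
cv2.imwrite("pics/m5.png",np.hstack([u,v]))
```

```text
[655.86390624 -83.29946073 108.43647364] [-3.13876212e+00 -1.68519439e-03  1.65299954e-01] [-0.09238611  0.92707737 -0.53628438]
[629.28976879 -87.59401147  60.09123548]
top (-45, 27, 1.6) 333.71981742270367 236.05513886222718
top (-45, -27, 1.6) 353.17815247978217 233.34276489321522
top (15, 27, 28) 330.73084390163996 213.2445694791058
top (15, -27, 28) 350.51279142996145 210.496926865904
side (-45, 27, 1.6) 325.1272537722264 259.8880538683009
side (-45, -27, 1.6) 330.55909096987756 275.06023488454673
side (15, 27, 28) 347.1341960247896 248.63923330503576
side (15, -27, 28) 353.15237070422893 263.62668324170187
```

View pics/m5.png

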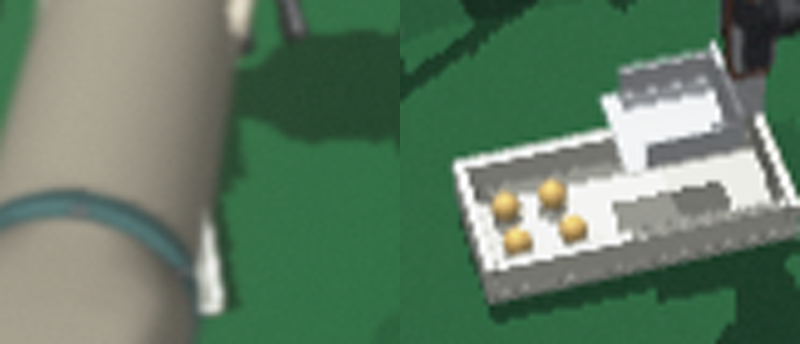

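Side view shows the scoop above the tray's free half, lip corners at (326.1,259.7) and (332,274.6), 1 px right of the prediction. Correct sideways and lower to just above the walls.

Emit:
carry_out --deltas '[0,0,0,-0.0026,0.0029,0.006,1,0,0,0,-0.0026,0.0029,0.007,1,0,0,0,0,0,0.007,1,0,0,0,0,0,0.005,1,0,0,0,0,0,0,1]'

```text
clock: 5.3
eef_pos: [650.5, -94.5, 81.6]
tool_rot: [-3.141, 0.001, 0.16]
force: [0.0, 1.5, -1.5]
width: 15.1
gripper_force: 59.8
```

```bash
cat >> h.py <<'E'
def scoop(x=27,z=48.3):
    s=ctrl.read_state();P=np.array(s["eef_pos"])
    R=Ro.from_euler("xyz",s["tool_rot"])*Ro.from_euler("x",180,degrees=True)
    return P-R.apply([x,0,z]),R,s
E
python3 - <<'E'
from h import *
np.set_printoptions(precision=3,suppress=True)
cv2.imwrite("pics/s3.png",ctrl.get_image("side")[:,:,::-1])
O,R,s=scoop();print(O,s["eef_pos"],s["tool_rot"],s["force"])
for q in[(-45,27,1.6),(-45,-27,1.6),(15,27,28),(15,-27,28)]:print(q,proj("side",[O+R.apply(q)])[0])
b=cv2.imread("pics/s3.png");cv2.imwrite("pics/m6.png",cv2.resize(b[245:305,290:370],(800,600),interpolation=2))
E
```

```text
[624.162 -98.69   33.705] [650.834 -94.386  81.996] [-3.141  0.     0.16 ] [ 0.258  0.167 -0.736]
(-45, 27, 1.6) [323.725 269.663]
(-45, -27, 1.6) [328.983 284.949]
(15, 27, 28) [345.596 258.647]
(15, -27, 28) [351.435 273.754]
```

View pics/m6.png

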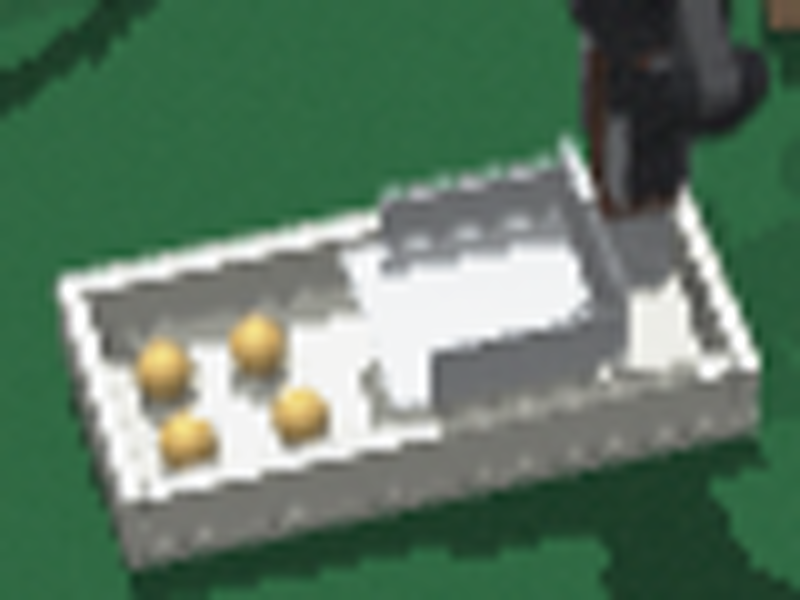

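Scoop hangs 7 mm above the walls, lip at (324.3,270.2)/(328.5,285.8); it sits about 6–7 mm too near the lower wall. Shift and lower.

Emit:
carry_out --deltas '[0,0,0,0,-0.003,0,1,0,0,0,0,-0.0035,0,1,0,0,0,0,0,0,1,0,0,0,0,0,0.005,1,0,0,0,0,0,0.005,1,0,0,0,0,0,0.005,1,0,0,0,0,0,0.005,1,0,0,0,0,0,0.004,1,0,0,0,0,0,0.002,1,0,0,0,0,0,0,1,0,0,0,0,0,0,1]'

```text
clock: 6.72
eef_pos: [650.0, -88.0, 56.5]
tool_rot: [3.141, -0.0, 0.16]
force: [1.0, -0.1, -0.7]
width: 15.7
gripper_force: 59.8
```

Run:
```python
from h import *
np.set_printoptions(precision=3,suppress=True)
O,R,s=scoop();print(O,s["eef_pos"],s["tool_rot"],s["force"])
```

```text
[623.39  -92.36    8.198] [650.024 -88.045  56.508] [ 3.141 -0.     0.16 ] [ 0.953 -0.101 -0.696]
```

Emit:
carry_out --deltas '[0,0,0,0,0,0.001,1,0,0,0,0,0,0.001,1,0,0,0,0,0,0,1,0,0,0,0,0,0,1]'

```text
clock: 7.22
eef_pos: [649.9, -88.0, 54.3]
tool_rot: [3.142, -0.0, 0.16]
force: [0.3, -0.1, -1.0]
width: 15.4
gripper_force: 60.0
```

Run:
```python
from h import *
np.set_printoptions(precision=3,suppress=True)
cv2.imwrite("pics/s4.png",ctrl.get_image("side")[:,:,::-1])
O,R,s=scoop();print(O,s["eef_pos"],s["tool_rot"],s["force"])
```

```text
[623.218 -92.341   6.03 ] [649.87  -88.029  54.33 ] [-3.142 -0.     0.16 ] [-0.118  0.576 -0.767]
```

Emit:
carry_out --deltas '[0,0,0,0,0,0.0007,1,0,0,0,0,0,0,1,0,0,0,0,0,0.0005,1,0,0,0,0,0,0,1]'

```text
clock: 7.78
eef_pos: [650.0, -88.0, 54.2]
tool_rot: [-3.142, -0.0, 0.16]
force: [-2.5, 0.1, 8.0]
width: 15.3
gripper_force: 61.3
```

Run:
```python
from h import *
np.set_printoptions(precision=3,suppress=True)
O,R,s=scoop();print(O,s["eef_pos"],s["tool_rot"],s["force"])
```

```text
[623.385 -92.333   5.909] [650.016 -88.028  54.222] [-3.142 -0.     0.16 ] [-2.497  0.12   7.971]
```

Emit:
carry_out --deltas '[0,0,0,-0.005,0,-0.0003,1,0,0,0,-0.006,0,0,1,0,0,0,-0.006,0,0,1,0,0,0,-0.006,0,0,1,0,0,0,-0.006,0,0,1,0,0,0,-0.005,0,0,1,0,0,0,-0.005,0,0,1,0,0,0,-0.005,0,0,1,0,0,0,-0.004,0,0,1,0,0,0,-0.004,0,0,1,0,0,0,-0.004,0,0,1,0,0,0,0,0,0,1]'

```text
clock: 9.28
eef_pos: [595.9, -96.8, 54.3]
tool_rot: [3.141, -0.003, 0.161]
force: [2.7, 1.5, 6.0]
width: 15.3
gripper_force: 61.0
```

Run:
```python
from h import *
np.set_printoptions(precision=3,suppress=True)
im=ctrl.get_image("side")[:,:,::-1];cv2.imwrite("pics/s5.png",im)
O,R,s=scoop();print(O,s["eef_pos"],s["tool_rot"],s["force"])
x,y=285,255;m=cv2.inRange(cv2.cvtColor(np.ascontiguousarray(im[y:y+50,x:x+75]),cv2.COLOR_BGR2HSV),(12,90,80),(30,255,255))
n,l,st,ce=cv2.connectedComponentsWithStats(m)
for i in range(1,n):
    if st[i,4]>3:
        X=plane("side",ce[i]+[x,y],16);print(st[i,4],ce[i]+[x,y],X,R.inv().apply(X-O))
```

```text
[ 569.311 -101.113    5.877] [595.813 -96.797  54.26 ] [ 3.141 -0.003  0.161] [2.749 1.592 6.146]
49 [305.224 280.673] [524.25  -95.911  16.   ] [-43.617  12.339  10.263]
41 [307.659 287.927] [ 528.84  -121.135   16.   ] [-43.122 -13.295  10.25 ]
```

Emit:
carry_out --deltas '[0,0,0,-0.003,0,0,1,0,0,0,-0.003,0,0,1,0,0,0,-0.003,0,0,1,0,0,0,0,0,0,1]'

```text
clock: 9.82
eef_pos: [587.2, -98.2, 54.3]
tool_rot: [3.141, -0.004, 0.161]
force: [4.0, 2.6, 6.1]
width: 15.3
gripper_force: 61.0
```

```bash
cat > b.py <<'E'
from h import *
def beads(h=10,box=(285,255,75,50),name=None):
    np.set_printoptions(precision=3,suppress=True)
    im=np.ascontiguousarray(ctrl.get_image("side")[:,:,::-1])
    if name:cv2.imwrite(name,im)
    O,R,s=scoop();print(s["clock"],O,s["eef_pos"],s["tool_rot"],s["force"])
    x,y,w,hh=box;m=cv2.inRange(cv2.cvtColor(np.ascontiguousarray(im[y:y+hh,x:x+w]),cv2.COLOR_BGR2HSV),(12,90,80),(30,255,255))
    n,l,st,ce=cv2.connectedComponentsWithStats(m)
    for i in range(1,n):
        if st[i,4]>3:
            X=plane("side",ce[i]+[x,y],O[2]+h);print(st[i],ce[i]+[x,y],X,R.inv().apply(X-O))
E
python3 -c "
from b import *
beads(name='pics/s6.png')"
```

```text
9.875 [ 560.696 -102.514    5.876] [587.178 -98.192  54.269] [ 3.141 -0.003  0.161] [3.47  1.005 6.364]
[16 21  9 10 49] [305.041 280.551] [523.798 -95.338  15.876] [-35.238  12.985  10.129]
[18 29 10  8 40] [307.225 287.625] [ 527.785 -119.907   15.876] [-35.236 -11.905  10.116]
```

Emit:
carry_out --deltas '[0,0,0,-0.002,0,0,1,0,0,0,-0.002,0,0,1,0,0,0,0,0,0,1]'

```text
clock: 10.25
eef_pos: [583.4, -98.8, 54.3]
tool_rot: [3.141, -0.004, 0.161]
force: [4.0, 2.0, 6.6]
width: 15.5
gripper_force: 60.9
```

```bash
python3 -c "
from b import *
beads(name='pics/s7.png')"
```

```text
10.3 [ 556.973 -103.13     5.868] [583.437 -98.806  54.271] [ 3.141 -0.004  0.161] [4.083 2.006 7.039]
[16 22  9  9 47] [304.936 280.936] [523.426 -96.622  15.868] [-32.033  11.79   10.129]
[18 29  9  8 37] [306.973 287.405] [ 527.181 -119.096   15.868] [-31.926 -10.996  10.115]
```

```bash
cat >> h.py <<'E'
def seq(Rs,ps):
    "rows through a list of TCP poses, first one is the present"
    for i in range(1,len(Rs)):
        w=(Rs[i-1].inv()*Rs[i]).as_rotvec();d=Rs[i-1].inv().apply(np.array(ps[i])-ps[i-1])
        print("%.2f, %.2f, %.2f, %.4f, %.4f, %.4f, 1,"%(*np.degrees(w),*(d/1000)))
def scoopseq(pivots,tilts,yaws,body):
    "scoop body point 'body' held at the pivots while tilted lip-up by tilts"
    Rs=[tool(y,a) for y,a in zip(yaws,tilts)]
    F=Ro.from_euler("x",180,degrees=True)
    ps=[np.array(p)+(R*F).apply(np.array([27,0,48.3])-body) for p,R in zip(pivots,Rs)]
    print("end TCP",np.round(ps[-1],1));seq(Rs,ps)
E
python3 - <<'E'
from h import *
O,R,s=scoop();e=R.apply([1,0,0])
b=np.array([18,0,0.]);p0=O+R.apply(b)
a=np.array([0,2,5,8,11,14,17,20,20,20,20])
piv=[p0-e*(2 if i else 0)-e*60*(1-np.cos(np.radians(t)))+[0,0,min(i,7)*0.6+12*max(i-7,0)] for i,t in enumerate(a)]
scoopseq(piv,a,[9.2]*11,b)
E
```

```text
end TCP [593.8 -97.2  88.4]
0.00, -2.00, -0.00, -0.0004, 0.0000, -0.0002, 1,
0.00, -3.00, 0.00, 0.0023, 0.0000, -0.0001, 1,
0.00, -3.00, -0.00, 0.0021, 0.0000, -0.0000, 1,
-0.00, -3.00, -0.00, 0.0019, 0.0000, 0.0000, 1,
0.00, -3.00, 0.00, 0.0017, 0.0000, 0.0001, 1,
0.00, -3.00, -0.00, 0.0016, 0.0000, 0.0002, 1,
-0.00, -3.00, -0.00, 0.0014, 0.0000, 0.0003, 1,
0.00, 0.00, 0.00, -0.0041, 0.0000, -0.0113, 1,
0.00, 0.00, 0.00, -0.0041, 0.0000, -0.0113, 1,
0.00, 0.00, 0.00, -0.0041, 0.0000, -0.0113, 1,
```

Emit:
carry_out --deltas '[0,-2,0,-0.0004,0,-0.0002,1,0,-3,0,0.0023,0,-0.0001,1,0,-3,0,0.0021,0,0,1,0,-3,0,0.0019,0,0,1,0,-3,0,0.0017,0,0.0001,1,0,-3,0,0.0016,0,0.0002,1,0,-3,0,0.0014,0,0.0003,1,0,0,0,0,0,0,1]'

```text
clock: 11.3
eef_pos: [597.3, -96.7, 54.1]
tool_rot: [3.14, 0.339, 0.161]
force: [8.1, 3.8, 18.0]
width: 15.3
gripper_force: 62.9
```

```bash
python3 -c "
from b import *
beads(12,(285,245,80,60),name='pics/s8.png')"
```

```text
11.35 [ 556.316 -103.465   17.509] [597.264 -96.738  54.113] [3.14  0.338 0.161] [ 8.387  2.794 16.648]
[30 27 10 12 72] [319.417 278.125] [ 561.764 -102.281   29.509] [ 1.27   0.275 13.168]
```

Emit:
carry_out --deltas '[0,0,0,-0.0017,0,-0.0047,1,0,0,0,-0.0034,0,-0.0094,1,0,0,0,-0.0051,0,-0.0141,1,0,0,0,-0.0051,0,-0.0141,1,0,0,0,-0.0051,0,-0.0141,1,0,0,0,-0.0051,0,-0.0141,1,0,0,0,-0.0051,0,-0.0141,1,0,0,0,-0.0051,0,-0.0141,1,0,0,0,-0.0051,0,-0.0141,1,0,0,0,-0.0051,0,-0.0141,1,0,0,0,-0.0034,0,-0.0094,1,0,0,0,0,0,0,1]'

```text
clock: 12.85
eef_pos: [592.7, -97.5, 197.3]
tool_rot: [3.141, 0.348, 0.16]
force: [1.0, 0.3, -0.9]
width: 15.4
gripper_force: 60.0
```

Run:
```python
from b import *
beads(12,(270,150,110,160),name='pics/s9.png')
cv2.imwrite('pics/m9.png',cv2.resize(cv2.imread('pics/s9.png')[190:310,280:400],(600,600),interpolation=2))
```

```text
12.9 [ 550.9   -104.051  160.384] [592.241 -97.362 196.551] [3.142 0.349 0.16 ] [ 0.733  0.323 -1.558]
[ 46  48  14  25 136] [324.735 208.956] [587.943   9.336 172.384] [ 47.286 106.015  29.961]
[42 85 11 11 78] [316.474 240.603] [ 556.936 -101.134  172.384] [ 1.937  1.915 13.473]
[95 90 15  8 64] [372.344 243.641] [ 691.448 -125.573  172.384] [123.063 -43.694  57.51 ]
```

View pics/m9.png

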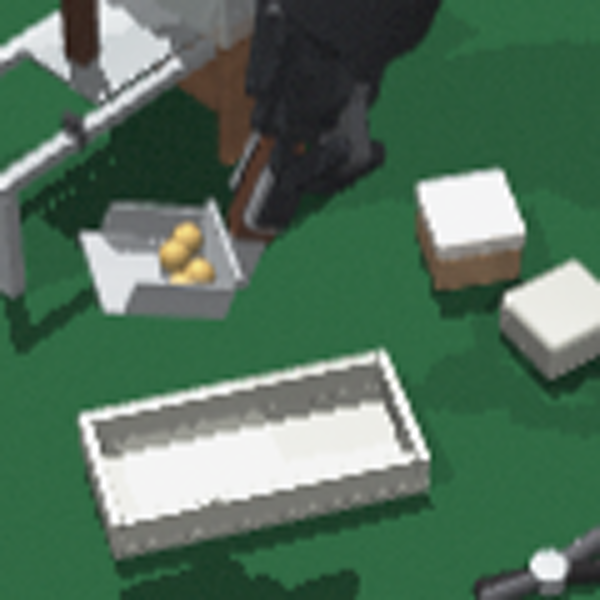

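All four beads lie in the scoop (around (316,240) in the full side picture) and the tray is empty. Plan the carry to the funnel.

Run:
```python
from h import *
O,R,s=scoop();b=np.array([-45,0,0.]);p0=O+R.apply(b);print(p0)
t=np.linspace(0,1,21);u=t*t*(3-2*t)
q=np.array([618.3,220.2,197])
piv=[np.r_[p0[:2]+(q-p0)[:2]*k,p0[2]+(q-p0)[2]*min(1,2.5*j)] for j,k in zip(t,u)]
scoopseq(piv,[20]*21,9.2+(40-9.2)*u,b)
```

```text
[ 509.15105256 -110.80482367  175.759828  ]
end TCP [682.8 274.3 217.8]
-0.08, 0.00, -0.21, 0.0002, -0.0026, -0.0029, 1,
-0.22, -0.00, -0.60, 0.0022, -0.0073, -0.0036, 1,
-0.34, 0.00, -0.95, 0.0042, -0.0115, -0.0043, 1,
-0.46, 0.00, -1.25, 0.0060, -0.0151, -0.0050, 1,
-0.55, -0.00, -1.51, 0.0078, -0.0180, -0.0057, 1,
-0.63, 0.00, -1.73, 0.0095, -0.0203, -0.0063, 1,
-0.69, 0.00, -1.90, 0.0111, -0.0220, -0.0069, 1,
-0.74, 0.00, -2.03, 0.0126, -0.0230, -0.0074, 1,
-0.77, 0.00, -2.12, 0.0148, -0.0234, -0.0054, 1,
-0.79, 0.00, -2.16, 0.0159, -0.0232, -0.0058, 1,
-0.79, 0.00, -2.16, 0.0166, -0.0225, -0.0060, 1,
-0.77, 0.00, -2.12, 0.0169, -0.0213, -0.0062, 1,
-0.74, 0.00, -2.03, 0.0169, -0.0197, -0.0061, 1,
-0.69, -0.00, -1.90, 0.0163, -0.0178, -0.0059, 1,
-0.63, 0.00, -1.73, 0.0153, -0.0156, -0.0056, 1,
-0.55, 0.00, -1.51, 0.0137, -0.0132, -0.0050, 1,
-0.46, -0.00, -1.25, 0.0116, -0.0106, -0.0042, 1,
-0.34, 0.00, -0.95, 0.0089, -0.0078, -0.0032, 1,
-0.22, 0.00, -0.60, 0.0057, -0.0048, -0.0021, 1,
-0.08, -0.00, -0.21, 0.0020, -0.0017, -0.0007, 1,
```

Emit:
carry_out --deltas '[-0.08,0,-0.21,0.0002,-0.0026,-0.0029,1,-0.22,0,-0.6,0.0022,-0.0073,-0.0036,1,-0.34,0,-0.95,0.0042,-0.0115,-0.0043,1,-0.46,0,-1.25,0.006,-0.0151,-0.005,1,-0.55,0,-1.51,0.0078,-0.018,-0.0057,1,-0.63,0,-1.73,0.0095,-0.0203,-0.0063,1,-0.69,0,-1.9,0.0111,-0.022,-0.0069,1,-0.74,0,-2.03,0.0126,-0.023,-0.0074,1,-0.77,0,-2.12,0.0148,-0.0234,-0.0054,1,-0.79,0,-2.16,0.0159,-0.0232,-0.0058,1]'

```text
clock: 14.15
eef_pos: [640.6, 92.0, 217.6]
tool_rot: [-3.141, 0.349, 0.432]
force: [0.4, -0.6, -3.0]
width: 15.6
gripper_force: 60.1
```

Emit:
carry_out --deltas '[-0.79,0,-2.16,0.0166,-0.0225,-0.006,1,-0.77,0,-2.12,0.0169,-0.0213,-0.0062,1,-0.74,0,-2.03,0.0169,-0.0197,-0.0061,1,-0.69,0,-1.9,0.0163,-0.0178,-0.0059,1,-0.63,0,-1.73,0.0153,-0.0156,-0.0056,1,-0.55,0,-1.51,0.0137,-0.0132,-0.005,1,-0.46,0,-1.25,0.0116,-0.0106,-0.0042,1,-0.34,0,-0.95,0.0089,-0.0078,-0.0032,1,-0.22,0,-0.6,0.0057,-0.0048,-0.0021,1,-0.08,0,-0.21,0.002,-0.0017,-0.0007,1,0,0,0,0,0,0,1,0,0,0,0,0,0,1]'

```text
clock: 15.65
eef_pos: [683.0, 273.3, 217.8]
tool_rot: [3.141, 0.349, 0.696]
force: [0.8, -0.3, -1.4]
width: 15.4
gripper_force: 60.1
```

Run:
```python
from b import *
beads(12,(300,110,110,80),name='pics/s10.png')
O,R,s=scoop();b=np.array([-45,0,0.]);p0=O+R.apply(b);print(p0, Ro.from_euler("xyz",s["tool_rot"]).as_matrix()[:,0])
q=np.array([618.3,220.2,165]);t=np.linspace(0,1,15)
scoopseq([p0+(q-p0)*min(1,2*k) for k in t],20-60*t,[40]*15,b)
```

```text
15.7 [650.856 246.434 181.693] [682.975 273.336 217.84 ] [3.141 0.349 0.696] [-0.694  0.328 -1.758]
[35 30 11  8 43] [338.535 143.837] [651.234 252.564 193.693] [-0.139  4.45  12.724]
[ 41  63  26  17 173] [355.694 183.474] [677.018  75.979 193.693] [ -87.979 -147.539  -19.378]
[618.416 219.313 197.09 ] [ 0.721  0.603 -0.342]
end TCP [636.8 235.7 248.3]
0.00, 4.29, 0.00, -0.0022, -0.0001, -0.0010, 1,
0.00, 4.29, 0.00, -0.0025, -0.0001, -0.0009, 1,
-0.00, 4.29, 0.00, -0.0028, -0.0001, -0.0008, 1,
0.00, 4.29, 0.00, -0.0032, -0.0001, -0.0007, 1,
0.00, 4.29, -0.00, -0.0035, -0.0001, -0.0007, 1,
-0.00, 4.29, 0.00, -0.0039, -0.0001, -0.0007, 1,
-0.00, 4.29, 0.00, -0.0042, -0.0001, -0.0007, 1,
0.00, 4.29, -0.00, -0.0038, 0.0000, -0.0052, 1,
-0.00, 4.29, 0.00, -0.0038, -0.0000, -0.0052, 1,
0.00, 4.29, 0.00, -0.0038, 0.0000, -0.0052, 1,
-0.00, 4.29, 0.00, -0.0038, -0.0000, -0.0052, 1,
0.00, 4.29, -0.00, -0.0038, 0.0000, -0.0052, 1,
0.00, 4.29, 0.00, -0.0038, 0.0000, -0.0052, 1,
0.00, 4.29, -0.00, -0.0038, -0.0000, -0.0052, 1,
```

Emit:
carry_out --deltas '[0,4.29,0,-0.0022,0,-0.001,1,0,4.29,0,-0.0025,0,-0.0009,1,0,4.29,0,-0.0028,0,-0.0008,1,0,4.29,0,-0.0032,0,-0.0007,1,0,4.29,0,-0.0035,0,-0.0007,1,0,4.29,0,-0.0039,0,-0.0007,1,0,4.29,0,-0.0042,0,-0.0007,1,0,4.29,0,-0.0038,0,-0.0052,1,0,4.29,0,-0.0038,0,-0.0052,1,0,4.29,0,-0.0038,0,-0.0052,1,0,4.29,0,-0.0038,0,-0.0052,1,0,4.29,0,-0.0038,0,-0.0052,1]'

```text
clock: 17.2
eef_pos: [645.9, 242.8, 244.3]
tool_rot: [3.141, -0.55, 0.698]
force: [33.5, 1.8, 7.2]
width: 15.3
gripper_force: 60.1
```

Emit:
carry_out --deltas '[0,4.29,0,-0.0038,0,-0.0052,1,0,4.29,0,-0.0038,0,-0.0052,1,0,0,0,0,0,0,1,0,0,0,0,0,0,1,0,0,0,0,0,0,1,0,0,0,0,0,0,1]'

```text
clock: 17.95
eef_pos: [637.3, 244.1, 245.3]
tool_rot: [-3.116, -0.59, 0.699]
force: [-0.2, 0.1, -0.6]
width: 15.6
gripper_force: 60.4
```

Run:
```python
from b import *
beads(12,(290,100,120,120),name='pics/s11.png')
O,R,s=scoop();b=np.array([-45,0,0.]);p0=O+R.apply(b);print("lip",p0)
# up 60, then level
q=p0+[25,20,60];t=np.linspace(0,1,9)
scoopseq([p0+(q-p0)*k for k in t],-40+40*t,[40]*9,b)
```

```text
18.0 [639.829 247.799 190.092] [637.221 244.013 245.235] [-3.116 -0.59   0.699] [ 0.091  0.007 -0.972]
[30 72  9  9 38] [324.079 175.711] [595.844 106.71  202.092] [-96.724 -77.687  81.203]
[ 27  73  50  47 659] [342.511 197.097] [634.786  17.119 202.092] [-119.845 -170.907   99.048]
[ 9 83  2  3  5] [299.4 184.2] [528.033  79.282 202.092] [-154.521  -54.086  119.323]
lip [611.204 223.743 165.053]
end TCP [691.4 290.  273.4]
-0.00, -5.00, 0.00, 0.0118, 0.0001, 0.0033, 1,
0.00, -5.00, -0.00, 0.0115, 0.0001, 0.0026, 1,
-0.00, -5.00, -0.00, 0.0112, 0.0001, 0.0020, 1,
0.00, -5.00, -0.00, 0.0107, 0.0001, 0.0014, 1,
0.00, -5.00, 0.00, 0.0103, 0.0001, 0.0008, 1,
-0.00, -5.00, -0.00, 0.0097, 0.0001, 0.0003, 1,
0.00, -5.00, -0.00, 0.0092, 0.0001, -0.0002, 1,
0.00, -5.00, -0.00, 0.0086, 0.0001, -0.0007, 1,
```

Emit:
carry_out --deltas '[0,-5,0,0.0118,0,0.0033,1,0,-5,0,0.0115,0,0.0026,1,0,-5,0,0.0112,0,0.002,1,0,-5,0,0.0107,0,0.0014,1,0,-5,0,0.0103,0,0.0008,1,0,-5,0,0.0097,0,0.0003,1,0,-5,0,0.0092,0,-0.0002,1,0,0,0,0.0086,0,-0.0007,1]'

```text
clock: 19.0
eef_pos: [700.2, 299.2, 259.7]
tool_rot: [-3.121, 0.021, 0.715]
force: [-0.3, 0.2, -1.7]
width: 15.2
gripper_force: 60.3
```

Run:
```python
from b import *
O,R,s=scoop();print(s["clock"],s["eef_pos"],s["tool_rot"],s["force"],O,s["qpos"])
Z=[]
for n in("top","side"):
    im=np.ascontiguousarray(ctrl.get_image(n)[:,:,::-1]);cv2.imwrite(f"pics/{n}12.png",im)
    f=proj(n,[606.8,210.6,102])[0];print(n,"funnel",f)
    x,y=(f-25).astype(int);m=cv2.inRange(cv2.cvtColor(np.ascontiguousarray(im[y:y+50,x:x+50]),cv2.COLOR_BGR2HSV),(12,60,60),(30,255,255))
    k,l,st,ce=cv2.connectedComponentsWithStats(m)
    for i in range(1,k):
        if st[i,4]>3:print(st[i],ce[i]+[x,y],plane(n,ce[i]+[x,y],101)-[606.8,210.6,0])
    Z.append(cv2.resize(im[y-15:y+65,x-15:x+65],(400,400),interpolation=2))
cv2.imwrite("pics/m12.png",np.hstack(Z))
```

```text
19.0 [700.19274657 299.17258983 259.74206422] [-3.1205019   0.02082413  0.71510499] [-0.3370648   0.18578069 -1.68437918] [678.384426   281.58238249 212.02548681] [-0.62174114  0.84440182  0.44752019  1.06780904 -0.3515203   1.32544976
 -1.07062346]
top funnel [230.29261477 222.22437834]
[ 0  0 15 11 83] [210.31325301 200.6626506 ] [ 57.72242095  58.00291897 101.        ]
[ 12  14  19  16 106] [227.23584906 219.03773585] [  8.56625824   8.97161593 101.        ]
side funnel [324.77481192 179.10522541]
[21 18 10 10 51] [324.56862745 175.8627451 ] [  0.90953644  15.86023312 101.        ]
[ 0 29  3  3  5] [299.8 183.8] [-74.06462903 -11.93578934 101.        ]
[ 21  30  29  20 243] [338.25925926 196.83127572] [ 30.69457933 -79.81850684 101.        ]
```

Run:
```python
import cv2,numpy as np
for f in("top0","top12","side0","side12"):
    im=cv2.imread(f"pics/{f}.png");m=cv2.inRange(cv2.cvtColor(im,cv2.COLOR_BGR2HSV),(15,110,120),(28,255,255))
    m[:160 if f[0]=="t" else 130]=0
    m[:,500:]=0;m[:,:150]=0
    k,l,st,ce=cv2.connectedComponentsWithStats(m)
    print(f,[(int(st[i,4]),tuple(np.round(ce[i]).astype(int).tolist())) for i in range(1,k) if st[i,4]>2])
im=cv2.imread("pics/top12.png")
h=cv2.cvtColor(im,cv2.COLOR_BGR2HSV)[208:232,216:240]
for r in h:print(" ".join("#" if (12<=p[0]<=30 and p[1]>110) else "+" if (10<=p[0]<=30 and p[1]>60) else "." for p in r))
```

```text
top0 [(4, (218, 180)), (4, (210, 182)), (3, (206, 186)), (3, (202, 189)), (5, (197, 193)), (3, (198, 198)), (3, (201, 202)), (27, (459, 206)), (167, (470, 213)), (3, (448, 210)), (7, (349, 244)), (7, (341, 247)), (6, (342, 256)), (9, (351, 255)), (4, (448, 262))]
top12 [(7, (212, 181)), (6, (456, 202)), (31, (459, 206)), (181, (469, 213)), (3, (448, 210)), (11, (234, 214)), (22, (229, 219)), (3, (460, 221)), (16, (220, 224)), (3, (448, 248)), (3, (448, 261))]
side0 [(16, (315, 279)), (14, (306, 281)), (14, (320, 286)), (17, (308, 288)), (52, (380, 365)), (8, (370, 383)), (19, (389, 387)), (291, (379, 407)), (10, (391, 402))]
side12 [(32, (324, 176)), (53, (380, 365)), (8, (370, 383)), (17, (389, 386)), (4, (391, 394)), (293, (379, 407)), (10, (391, 402)), (4, (367, 400))]
. . . . . . . . . . . . . . . . . . . . . . . .
. . . . . . . . . . . . . . . . . . . . . . . .
. . . . . . . . . . . . . . . . . . . . . . . .
. . . . . . . . . . . . . . . . + + . . . . . .
. . . . . . . . . . . . . . . + + # + + . . . .
. . . . . . . . . . . . . . . + # # # # . . . .
. . . . . . . . . . . . . . . + + # # # . . . .
. . . . . . . . . . . . . . . . + # # + . . . .
. . . . . . . . . . . . . . . . + # + . . . . .
. . . . . . . . + + + . . . . + + + + . . . . .
. . . . . . . + + # # + + + + # # # + . . . . .
. . . . . . . + + # # # # + # # # # + . . . . .
. . . . . . . + + # # # + + # # # # + . . . . .
. . . + + + . + + + + + . + + + + + . . . . . .
. . + # # # + + . . . . . . . . . . . . . . . .
. . # # # # # + . . . . . . . . . . . . . . . .
. + # # # # # . . . . . . . . . . . . . . . . .
. . + # # # + . . . . . . . . . . . . . . . . .
. . . + + + . . . . . . . . . . . . . . . . . .
. . . . . . . . . . . . . . . . . . . . . . . .
. . . . . . . . . . . . . . . . . . . . . . . .
. . . . . . . . . . . . . . . . . . . . . . . .
. . . . . . . . . . . . . . . . . . . . . . . .
. . . . . . . . . . . . . . . . . . . . . . . .
```

Top image grid shows four beads at (234,214), (231,219), (226,219), (220,224), all in the funnel. Now carry the scoop to a free spot at about (600,20).

Run:
```python
from h import *
s=ctrl.read_state();p0=np.array(s["eef_pos"]);R0=Ro.from_euler("xyz",s["tool_rot"])
q=np.array([626.7,24.2,200.]);n=12
K=Slerp([0,1],Ro.concatenate([R0,tool(9.2)]))
t=np.linspace(0,1,n+1);u=.5*t+.5*t*t*(3-2*t)
seq([K([k])[0] for k in u],[np.r_[(p0+(q-p0)*k)[:2],p0[2]+(q-p0)[2]*max(0,2*k-1)] for k in u])
```

```text
-0.04, 0.07, 1.63, -0.0121, 0.0082, 0.0001, 1,
-0.06, 0.10, 2.18, -0.0158, 0.0114, 0.0001, 1,
-0.07, 0.12, 2.62, -0.0185, 0.0144, 0.0001, 1,
-0.08, 0.14, 2.95, -0.0200, 0.0172, 0.0001, 1,
-0.09, 0.15, 3.17, -0.0206, 0.0195, 0.0000, 1,
-0.09, 0.15, 3.28, -0.0201, 0.0214, 0.0000, 1,
-0.09, 0.15, 3.28, -0.0187, 0.0226, 0.0125, 1,
-0.09, 0.15, 3.17, -0.0168, 0.0228, 0.0121, 1,
-0.08, 0.14, 2.95, -0.0145, 0.0220, 0.0112, 1,
-0.07, 0.12, 2.62, -0.0119, 0.0202, 0.0100, 1,
-0.06, 0.10, 2.18, -0.0091, 0.0172, 0.0083, 1,
-0.04, 0.07, 1.63, -0.0063, 0.0131, 0.0062, 1,
```

Emit:
carry_out --deltas '[-0.04,0.07,1.63,-0.0121,0.0082,0,1,-0.06,0.1,2.18,-0.0158,0.0114,0,1,-0.07,0.12,2.62,-0.0185,0.0144,0,1,-0.08,0.14,2.95,-0.02,0.0172,0,1,-0.09,0.15,3.17,-0.0206,0.0195,0,1,-0.09,0.15,3.28,-0.0201,0.0214,0,1,-0.09,0.15,3.28,-0.0187,0.0226,0.0125,1,-0.09,0.15,3.17,-0.0168,0.0228,0.0121,1,-0.08,0.14,2.95,-0.0145,0.022,0.0112,1,-0.07,0.12,2.62,-0.0119,0.0202,0.01,1,-0.06,0.1,2.18,-0.0091,0.0172,0.0083,1,-0.04,0.07,1.63,-0.0063,0.0131,0.0062,1]'

```text
clock: 20.6
eef_pos: [625.7, 22.6, 201.7]
tool_rot: [3.142, -0.0, 0.158]
force: [0.2, 0.4, -0.2]
width: 15.7
gripper_force: 60.3
```

Emit:
carry_out --deltas '[0,0,0,0,0,0.02,1,0,0,0,0,0,0.025,1,0,0,0,0,0,0.025,1,0,0,0,0,0,0.025,1,0,0,0,0,0,0.02,1,0,0,0,0,0,0.015,1,0,0,0,0,0,0,1,0,0,0,0,0,0,1]'

```text
clock: 21.6
eef_pos: [627.0, 23.6, 72.3]
tool_rot: [3.141, -0.001, 0.16]
force: [-0.3, -0.2, -1.4]
width: 15.3
gripper_force: 60.3
```

Run:
```python
from b import *
np.set_printoptions(precision=4,suppress=True)
O,R,s=scoop();print(s["clock"],s["eef_pos"],s["tool_rot"],s["force"],O)
go((*s["eef_pos"][:2],48.5),tool(9.2),1)
```

```text
21.6 [627.0416  23.6462  72.2795] [ 3.1409 -0.0011  0.1602] [-0.2701 -0.1606 -1.3509] [600.4463  19.3179  23.949 ]
[ 0.04 -0.06 -0.02] [-0.     -0.      0.0238]
```

Emit:
carry_out --deltas '[0,0,0,0,0,0.01,1,0,0,0,0,0,0.008,1,0,0,0,0,0,0.004,1,0,0,0,0,0,0.0015,1,0,0,0,0,0,0,1,0,0,0,0,0,0,1]'

```text
clock: 22.35
eef_pos: [626.2, 23.9, 48.4]
tool_rot: [-3.142, 0.001, 0.16]
force: [-1.4, 0.6, 3.7]
width: 15.2
gripper_force: 60.8
```

Run:
```python
from b import *
np.set_printoptions(precision=4,suppress=True)
O,R,s=scoop();print(s["clock"],s["eef_pos"],s["tool_rot"],s["force"],O)
```

```text
22.35 [626.1829  23.9124  48.3674] [-3.1416  0.0005  0.1603] [-1.4387  0.6391  3.6994] [599.5042  19.601    0.0812]
```

Emit:
carry_out --deltas '[0,0,0,0,0,0,0.5,0,0,0,0,0,0,0,0,0,0,0,0,0,-1,0,0,0,0,0,0,-1,0,0,0,0,0,0,-1,0,0,0,0,0,-0.015,-1,0,0,0,0,0,-0.03,-1,0,0,0,0,0,-0.04,-1,0,0,0,0,0,-0.05,-1,0,0,0,0,0,-0.03,-1]'

```text
clock: 23.6
eef_pos: [627.4, 23.4, 216.9]
tool_rot: [3.141, -0.004, 0.16]
force: [-0.4, -0.1, -0.2]
width: 85.4
gripper_force: 0.0
```

Run:
```python
from b import *
np.set_printoptions(precision=4,suppress=True)
cv2.imwrite("pics/s13.png",ctrl.get_image("side")[:,:,::-1])
s=ctrl.read_state();p0=np.array(s["eef_pos"]);print(p0,s["tool_rot"],s["width"],s["clock"])
# handle brown blob in side view against prediction
im=cv2.imread("pics/s13.png");c=proj("side",[626.2,23.9,62])[0];x,y=(c-25).astype(int)
m=cv2.inRange(cv2.cvtColor(im[y:y+50,x:x+50],cv2.COLOR_BGR2HSV),(0,70,30),(15,255,255))
k,l,st,ce=cv2.connectedComponentsWithStats(m);print("pred",c,proj("side",[[626.2,23.9,90],[626.2,23.9,34]]).ravel());print([(st[i]+[x,y,0,0,0],ce[i]+[x,y]) for i in range(1,k) if st[i,4]>8])
q=np.array([518.5,136.8,210.]);R0=Ro.from_euler("xyz",s["tool_rot"])
go(q,tool(40),10)
```

```text
[629.3005  23.1313 220.3557] [ 3.1401 -0.0092  0.1598] 85.51982579347897 23.65
pred [338.4235 233.5942] [338.5103 226.4032 338.3392 240.5985]
[(array([318, 208,  28,  15, 199]), array([330.2764, 212.5829])), (array([335, 225,   8,  18, 133]), array([338.5564, 233.4586]))]
[ 0.02 -0.05 -3.08] [-0.0091 -0.013   0.0009]
[ 0.02 -0.05 -3.08] [-0.0084 -0.0135  0.0009]
[ 0.02 -0.05 -3.08] [-0.0077 -0.0139  0.001 ]
[ 0.02 -0.05 -3.08] [-0.0069 -0.0143  0.001 ]
[ 0.02 -0.05 -3.08] [-0.0062 -0.0146  0.001 ]
[ 0.02 -0.05 -3.08] [-0.0054 -0.0149  0.001 ]
[ 0.02 -0.05 -3.08] [-0.0045 -0.0152  0.001 ]
[ 0.02 -0.05 -3.08] [-0.0037 -0.0154  0.001 ]
[ 0.02 -0.05 -3.08] [-0.0029 -0.0156  0.001 ]
[ 0.02 -0.05 -3.08] [-0.002  -0.0157  0.001 ]
```

Emit:
carry_out --deltas '[0,0,-3.08,-0.0091,-0.013,0,-1,0,0,-3.08,-0.0084,-0.0135,0,-1,0,0,-3.08,-0.0077,-0.0139,0,-1,0,0,-3.08,-0.0069,-0.0143,0,-1,0,0,-3.08,-0.0062,-0.0146,0,-1,0,0,-3.08,-0.0054,-0.0149,0,-1,0,0,-3.08,-0.0045,-0.0152,0,-1,0,0,-3.08,-0.0037,-0.0154,0,-1,0,0,-3.08,-0.0029,-0.0156,0,-1,0,0,-3.08,-0.002,-0.0157,0,-1,0,0,0,0,0,0,-1,0,0,0,0,0,0,-1]'

```text
clock: 25.15
eef_pos: [516.1, 137.1, 213.2]
tool_rot: [3.141, -0.0, 0.697]
force: [0.7, -0.2, 0.0]
width: 85.5
gripper_force: 0.0
```

Run:
```python
from b import *
np.set_printoptions(precision=4,suppress=True)
s=ctrl.read_state();print(s["eef_pos"],s["tool_rot"],s["clock"])
go((518.4,136.9,116),tool(40),1)
```

```text
[516.1031 137.0675 213.2154] [ 3.1406 -0.      0.6972] 25.15
[ 0.06 -0.   -0.05] [0.0017 0.0015 0.0972]
```

Emit:
carry_out --deltas '[0,0,0,0.0017,0.0015,0.02,-1,0,0,0,0,0,0.025,-1,0,0,0,0,0,0.025,-1,0,0,0,0,0,0.017,-1,0,0,0,0,0,0.01,-1,0,0,0,0,0,0,0,0,0,0,0,0,0,0.3,0,0,0,0,0,0,1,0,0,0,0,0,0,1,0,0,0,0,0,0,1,0,0,0,0,0,0,1]'

```text
clock: 26.52
eef_pos: [518.5, 137.2, 116.7]
tool_rot: [3.141, -0.001, 0.697]
force: [-0.1, -1.3, 5.8]
width: 15.2
gripper_force: 58.8
```

Run:
```python
from b import *
np.set_printoptions(precision=4,suppress=True)
s=ctrl.read_state();print(s["eef_pos"],s["tool_rot"],s["clock"],s["force"],s["width"])
a=np.radians(40);e=np.array([np.cos(a),np.sin(a)]);P=np.array(s["eef_pos"])[:2]
print("disp xy",e@(P-[606.8,210.6]),(P-[606.8,210.6])@[-e[1],e[0]])
```

```text
[518.4882 137.2296 116.7316] [ 3.1408 -0.0008  0.6973] 26.525 [-0.1366 -1.2943  5.7813] 15.237788017025311
disp xy -114.81232984003617 0.5607144160007274
```

Emit:
carry_out --deltas '[0,0,0,-0.003,0,0,1,0,0,0,-0.005,0,0,1,0,0,0,-0.006,0,0,1,0,0,0,-0.006,0,0,1,0,0,0,-0.006,0,0,1,0,0,0,-0.006,0,0,1,0,0,0,-0.006,0,0,1,0,0,0,-0.006,0,0,1,0,0,0,-0.006,0,0,1,0,0,0,-0.006,0,0,1,0,0,0,0,0,0,1,0,0,0,0,0,0,1]'

```text
clock: 28.02
eef_pos: [477.1, 103.1, 116.7]
tool_rot: [3.14, -0.005, 0.699]
force: [6.7, 5.7, 2.8]
width: 15.0
gripper_force: 58.6
```

Run:
```python
from b import *
np.set_printoptions(precision=4,suppress=True)
s=ctrl.read_state();print(s["eef_pos"],s["tool_rot"],s["clock"],s["force"],s["width"])
a=np.radians(40);e=np.array([np.cos(a),np.sin(a)]);P=np.array(s["eef_pos"])[:2]
print("disp xy",e@(P-[606.8,210.6]),(P-[606.8,210.6])@[-e[1],e[0]])
Z=[]
for n in("side","top"):
    im=np.ascontiguousarray(ctrl.get_image(n)[:,:,::-1]);cv2.imwrite(f"pics/{n}14.png",im)
    c=proj(n,[606.8+100*e[0],210.6+100*e[1],12])[0];x,y=(c-22).astype(int)
    m=cv2.inRange(cv2.cvtColor(np.ascontiguousarray(im[y:y+44,x:x+44]),cv2.COLOR_BGR2HSV),(15,110,100),(30,255,255));print(n,"catch",c,"gold px",m.sum()//255)
    k,l,st,ce=cv2.connectedComponentsWithStats(m);print([(int(st[i,4]),ce[i]+[x,y]) for i in range(1,k) if st[i,4]>3])
a=cv2.imread("pics/side14.png");b=cv2.imread("pics/top14.png")
cv2.imwrite("pics/m14.png",np.hstack([cv2.resize(a[140:240,245:375],(520,400),interpolation=2),cv2.resize(b[165:235,190:239],(280,400),interpolation=2)]))
```

```text
[477.1272 103.0661 116.7115] [ 3.1402 -0.0045  0.6986] 28.025 [6.6552 5.7027 2.7684] 15.030712526209788
disp xy -168.45662407387326 0.9763041367468659
side catch [347.441  186.2374] gold px 50
[(46, array([355.6304, 182.3696]))]
top catch [216.3742 199.4434] gold px 172
[(114, array([213.2719, 187.9561])), (48, array([201.5833, 195.75  ]))]
```

View pics/m14.png

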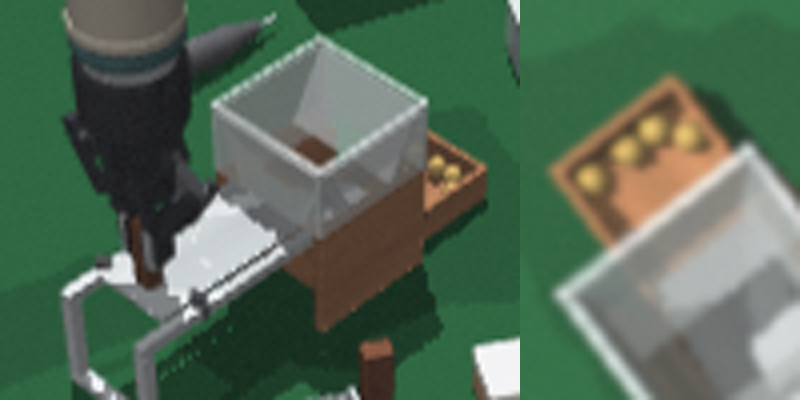

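All four beads lie in the catch tray (top crop (593,180), (627,150), (653,130), (688,135)); the post stands about on the line of the pips (side crop (104,262), (199,305)). Refine the alignment numerically.

Run:
```python
from h import *
np.set_printoptions(precision=2,suppress=True)
a=np.radians(40);e=np.array([np.cos(a),np.sin(a)]);f=np.array([-e[1],e[0]]);O=np.array([606.8,210.6])
W=lambda x,y,z:np.r_[O+x*e+y*f,z]
# darkness profile along each rail top, sampled on the calibrated rail line, at several heights
for n in("side","top"):
    g=cv2.cvtColor(cv2.imread(f"pics/{n}0.png"),cv2.COLOR_BGR2GRAY).astype(np.float32)
    for y in(38,-38):
        xs=np.arange(-206,-140,1.)
        v=[]
        for yy in np.arange(y-5,y+5.1,1):
            p=proj(n,[W(x,yy,92) for x in xs]).astype(np.float32)
            v.append(cv2.remap(g,p[:,:1].copy(),p[:,1:].copy(),cv2.INTER_LINEAR)[:,0])
        v=np.mean(v,0);d=np.median(v)-v;d[d<0.35*d.max()]=0
        i=d.argmax();lo,hi=max(0,i-9),i+10;print(n,y,"peak",xs[i],"centroid",(d[lo:hi]*xs[lo:hi]).sum()/d[lo:hi].sum(),"depth",d.max())
# post now: brown columns near the base, side view
im=cv2.imread("pics/side14.png");m=cv2.inRange(cv2.cvtColor(im,cv2.COLOR_BGR2HSV),(0,70,20),(15,255,255))
for tag,im,x in(("now","side14",-168.5),("shut","side0",-115)):
    h=cv2.cvtColor(cv2.imread(f"pics/{im}.png"),cv2.COLOR_BGR2HSV);m=cv2.inRange(h,(0,70,20),(15,255,255))
    b=proj("side",[W(x,0,95),W(x,0,108)]);print(tag,b.ravel())
    for r in range(int(b[1,1])-1,int(b[0,1])+4):
        c=np.nonzero(m[r,int(b[0,0])-8:int(b[0,0])+9])[0]
        if len(c):print(r,c.min()+int(b[0,0])-8,c.max()+int(b[0,0])-8,c.mean()+int(b[0,0])-8)
```

```text
side 38 peak -182.0 centroid -179.92510864862524 depth 114.90932
side -38 peak -159.0 centroid -159.35403883029497 depth 119.35881
top 38 peak -178.0 centroid -177.57069604513876 depth 96.99673
top -38 peak -155.0 centroid -155.1571104837745 depth 103.71106
now [282.49 209.34 282.19 205.92]
204 279 279 279.0
205 279 280 279.5
206 279 280 279.5
207 279 281 280.0
208 279 284 281.5
209 279 284 281.5
210 280 284 282.0
211 281 282 281.5
shut [296.39 200.01 296.18 196.59]
195 293 298 295.5
196 293 298 295.5
197 293 298 295.5
198 293 298 295.5
199 293 298 295.5
200 293 298 295.5
201 295 297 296.0
202 296 296 296.0
```

```bash
python3 -c "
from cell import ctrl
print(ctrl.finish_job())"
```

```text
the job is handed in; nothing more can be done
None
```

Job handed in: all four beads went through the funnel into the catch tray, the scoop stands on the bench let go of, and the gate is held at a travel of about 54 mm; the two pips are staggered by about 22 mm, so I took their midpoint (about 52–56 mm) as the mark, and no verdict was returned.

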